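# Offer up the bearing cap over the test journal

### The arm

A 6-joint arm with a two-finger parallel gripper is mounted at the origin on the work surface. World frame = base frame: x ahead of the robot, y to its left, z up, the work surface at z = 0. Lengths are in m, angles in rad, forces in N, time in s.
With the tool pointing down it reaches from about 0.25 to 0.725 m from the base axis. Payload 4 kg.
Tool frame: the origin (TCP) lies on the centre line of the jaws, within the pads' length; the fingertips stand robot.tip_extent ahead of it and the grasp point (between the pads) is the TCP (robot.tip_extent is the distance from the TCP to the fingertips, in m); z points along the fingers, y is the direction in which the jaws open and shut (so a half turn about z gives the same grasp; the last joint's range is limited). The gripper opens to 85 mm and grips with 20 to 120 N. Pads are 22 mm wide; open, the fingers measure 114 mm over their backs; the gripper's body (76 mm by 85 mm) begins 54 mm behind the grasp point. The pads swing forward as they close: fully open they stand 13 mm farther back than shut.
Start: joints at [-1.315, 0.241, 0.005, 1.335, 0, 1.571], TCP at [0.127, -0.484, 0.25] pointing down, gripper open.
Joint ranges: [-2.72, 2.72], [-1.05, 1.87], [-1.09, 1.28], [-1.99, 2.15], [-1.42, 1.44], [-3.14, 3.14]. Speed limits (rad/s): [2.79, 2.79, 3.14, 3.14, 3.14, 3.14].

### API

Orientations are given as a unit quaternion [w, x, y, z].
In Python, from cell import robot gives the robot as it stands. Calls block until the motion is done:
- robot.goto(position, orientation): joint-space move of the TCP to a pose.
- robot.line_to(position, v=0.15, rotation=None, max_force=None): straight line of the TCP; rotation=None keeps the orientation; v is the mean speed in m/s. With max_force (N) it stops when the force on the tool has changed by that much, and returns True; else False.
- robot.move_joints(angles): joint-space move.
- robot.move_gripper(opening, f_grip=None): opening from 0.0 (shut) to 1.0 (fully open); f_grip is the grip in N (None keeps the last); returns when the fingers have stopped.
- robot.sleep(seconds).
- robot.ik(position, orientation): joint angles nearest the present ones, or None.
- robot.read_state(): the state.
- robot.camera(name): name is "scene" or "top" or "wrist"; returns (picture, depth): 384x512x3 uint8, red, green, blue; 384x512 float32, m along the optical axis (not along the pixel's ray), 0 where there is no reading.
- robot.calibration(name): a dict with "fx", "fy", "cx", "cy" (pixels), "k1" (the pictures are not rectified: a ray, as slopes to the right and down, at radius r is drawn at 1 + k1 r^2 times it, then the intrinsics apply), "rvec" (rotation vector, rad) and "tvec" (3), from world to camera coordinates, as OpenCV has them; the wrist camera has in their place "hand_eye" (4x4, takes a point from camera to tool coordinates, whose origin is the TCP and whose axes are the flange's). Camera axes: x right, y down, z forward; pixel columns grow to the right and rows downward; lengths in m; the calibration is good to about 2 mm. A picture is of the moment at which its call begins: read the wrist's pose just before it. calibration takes no time and is no camera call.
A pose or a line that the arm cannot do raises robot.Unreachable and nothing moves.
- robot.sign_off(): hands the job in, once; it reports no verdict.
Trained networks look in the newest picture that a camera, given by its name, has taken for a name from the list of things; names that differ only in an ending like _2 or _b are one class to them, and where a whole thing is asked for, a point or a joint stands for the part that bears it (a point fixed in the world has none). Each returns a list of dicts, best first, with "conf" (0 to 1); they miss things now and then, are a little off and sometimes report something else, mostly with a low value. They report only what shows in the picture. A call takes as long as a camera call. They do not tell look-alikes from the thing itself.
- robot.cut_out(camera, target): "pixels" (384x512 bool, what is visible of it) and "location" ([column, row] in pixels, amid what is visible of it).
- robot.tip_of(camera, target): "location" ([column, row] in pixels: a listed point, or the origin of a listed thing).
The state is a dict: "t": time; "joints": joint angles; "joint_vel": joint speeds; "effort": joint torques, N m; "position": TCP position; "tool_rot": TCP orientation; "force": force on the tool from outside, world axes, zero at the start; "torque": the same for the moment, N m; "gripper_width": opening from 0.0 (shut) to 1.0 (fully open).
Only numpy, scipy, OpenCV 4.12 (cv2) and the standard library are available. Lean on these libraries where they do the work, as an engineer would, in place of code of your own. Each camera call takes 0.05 s, during which the arm holds its last target. There are 200 camera calls.

### The job

We are blueing in this split bearing: gently lay the short steel test journal from the V-block into the bore of the bearing half that is clamped in the vice, sticking out equally at both ends, and let go of it. Then lift the bronze cap (the square boss on its crown is the handhold) and hold it level about 10 mm above the joint face of the lower half, thrust collar over thrust collar and all four bolt holes straight over the tapped holes, touching nothing, so that I can start the bolts. Finish while holding it still there, and do not disturb the other things on the bench.

Things in the scene. Friction and masses are not known exactly. Their poses are not given: they have to be found in the camera images.
- seat (a point): Middle of the level, upward joint face of the fixed bronze lower bearing half in the vice, on the bearing's axis, 162 mm above the bench. y along the bore, x across it to the two ears, z up. Half-round bore diameter 41.5 mm, open at the top, from y = -24 to +24 mm. Ears reach x = +-58 mm, 12 mm thick. A thrust collar (half disc, radius 35 mm, 4 mm thick) forms the +y end, beyond the ears
- tap_a (a point): Mouth of a tapped 8 mm hole in the joint face of the lower half, at x = +45, y = +10 mm of seat (the pair nearer the collar is a and d)
- tap_b (a point): The same, at x = +45, y = -14 mm of seat
- tap_c (a point): The same, at x = -45, y = -14 mm of seat
- tap_d (a point): The same, at x = -45, y = +10 mm of seat
- cap_boss (a point): Loose bronze cap, 0.5 to 0.8 kg, lying joint face down on the bench: arch (bore 41.5, outside 60, length 48 mm) with two 12 mm thick ears (116 mm over both) and on its crown a square boss to hold, 26 x 26 mm, sides along the cap's x and y, 30 to 54 mm above its joint face. This point: on the boss's middle line, 44 mm above the joint face. y along the bore towards the collar, z up
- hole_a (a point): Lower mouth (in the cap's joint face) of a 10 mm bolt hole through the cap's ear; it belongs over tap_a. Relative to cap_boss: x = +45, y = +12, z = -44 mm
- hole_b (a point): The same, belongs over tap_b: x = +45, y = -12, z = -44 mm from cap_boss
- hole_c (a point): The same, belongs over tap_c: x = -45, y = -12, z = -44 mm from cap_boss
- hole_d (a point): The same, belongs over tap_d: x = -45, y = +12, z = -44 mm from cap_boss
- journal_mid (a point): Centre of the loose test journal: plain steel cylinder, flat ends, diameter 40 mm, length 66 mm along its y axis (it may roll about it), 0.3 to 0.5 kg. It lies level in the V-block, centre 46 mm above the bench, ends 13 mm beyond the block's; it can be gripped across its flat ends. Laid home in the bore its centre is 1 mm below seat and it stands out 9 mm at either end
- vice: Fixed cast-iron bench vice holding the lower half; it stands at another place and swivel each time. Origin on the bench straight below seat, same axes. Jaws 126 mm long along y, tops 12 mm below the joint face, ears lying over them. Beyond the two ends of the bore the space between the jaws is free, 72 mm wide and 60 mm deep, for fingers. Screw and tommy bar on its +x side
- cap: The same cap's origin: middle of its joint face on the bore's axis, 2 mm towards the collar from the boss's middle line and 44 mm below cap_boss. Its thrust collar (half disc, radius 35 mm, 4 mm thick) is the +y end; it stands 5 mm proud of the crown, 9 mm clear of the boss
- vblock: Fixed steel V-block that carries the journal at the start, 56 mm wide, 40 mm long (along its y), 40 mm high. Origin under its centre
- mug: Bystander to leave alone: mug 80 mm wide, 92 mm high. Origin at its underside
- hammer: Bystander to leave alone: hammer lying flat, 260 mm long. Origin at its underside
- bush: Bystander to leave alone: plain bronze bush, 48 mm wide, 34 mm high. Origin at its underside
- half_shell: Bystander to leave alone: small plain bronze half shell without ears, 38 x 34 mm, 19 mm high. Origin at its underside
- scraper: Bystander to leave alone: bearing scraper with wooden handle, 310 mm long. Origin at its underside
- grease_tin: Bystander to leave alone: round tin, 84 mm wide, 75 mm high. Origin at its underside
- bolt_tray: Bystander to leave alone: tray of bolts, 130 x 90 mm, 28 mm high. Origin at its underside
- oil_can: Bystander to leave alone: oil can, 72 mm wide, 170 mm high with spout. Origin at its underside
Mind the look-alikes: they are no part of the job. Leave any blue or green look-alike of the part that bears journal_mid alone.

How it is judged:
By the outcome, as a careful person would: the job done as asked, in the order asked, and still so for the second after the job is handed in, while the arm keeps its last pose, push and grip.
It also fails if it takes over 61 s, if anything falls off the work surface, if the arm or the gripper's body presses on something with over 40 N, if the wrist force passes 120 N, or if a joint passes its speed limit or range.

## Working session

There is one attempt and no reset: what is moved stays moved. The work goes in short steps, each a Python script; the robot and the scene stay as the last script left them, time stands still between calls to the robot, and variables do not carry over. Pictures are saved under pics/ and viewed, about 8 in all and at most 12, crops included, and the job is handed in when it is done.

```bash
ls; mkdir -p pics; cat > h.py <<'E'
import numpy as np, cv2
from scipy.spatial.transform import Rotation as R
from cell import robot
def Rq(q): return R.from_quat([q[1],q[2],q[3],q[0]])
def qw(r): x,y,z,w=r.as_quat(); return [w,x,y,z]
def down(a):  # tool pointing down; jaw axis (tool y) at world angle a
    y=np.array([np.cos(a),np.sin(a),0]); z=np.array([0,0,-1.]); x=np.cross(y,z)
    return qw(R.from_matrix(np.stack([x,y,z],1)))
def T(name,st=None):
    c=robot.calibration(name); M=np.eye(4)
    if 'hand_eye' in c:
        st=st or robot.read_state()
        W=np.eye(4); W[:3,:3]=Rq(st['tool_rot']).as_matrix(); W[:3,3]=st['position']
        return W@np.array(c['hand_eye'])
    M[:3,:3]=cv2.Rodrigues(np.array(c['rvec'],float))[0]; M[:3,3]=c['tvec']
    return np.linalg.inv(M)
def slopes(name,uv):
    c=robot.calibration(name); uv=np.atleast_2d(np.array(uv,float))
    d=np.stack([(uv[:,0]-c['cx'])/c['fx'],(uv[:,1]-c['cy'])/c['fy']],1); s=d.copy()
    for _ in range(20): s=d/(1+c['k1']*(s**2).sum(1,keepdims=True))
    return s
def at_z(name,uv,z,M):
    s=slopes(name,uv); d=np.c_[s,np.ones(len(s))]@M[:3,:3].T; o=M[:3,3]
    return o+d*((z-o[2])/d[:,2])[:,None]
def cloud(name,depth,mask,M):
    v,u=np.nonzero(mask&(depth>0)); z=depth[v,u].astype(float)
    s=slopes(name,np.c_[u,v]); return (np.c_[s*z[:,None],z])@M[:3,:3].T+M[:3,3]
def save(n,p,k=1.5): cv2.imwrite(f'pics/{n}.png',cv2.resize(p[...,::-1],None,fx=k,fy=k,interpolation=cv2.INTER_CUBIC))
E
python3 - <<'E'
from h import *
print(robot.tip_extent, robot.calibration('wrist'))
im={}
for n in ['top','scene']:
    p,d=robot.camera(n); im[n]=p; np.savez(f'{n}.npz',p=p,d=d)
    M=T(n); print(n,M[:3,3].round(3))
    Z={'seat':.162,'tap_a':.162,'tap_b':.162,'tap_c':.162,'tap_d':.162,'cap_boss':.044,'hole_a':0,'hole_d':0,'journal_mid':.046,'cap':0,'vblock':0,'vice':0}
    for k,z in Z.items():
        for r in robot.tip_of(n,k)[:4]: print(n,k,round(r['conf'],2),np.round(r['location']),at_z(n,[r['location']],z,M)[0].round(4))
save('top',im['top']); save('scene',im['scene'])
E
```

```text
pics
0.019 {'fx': 264.64883535187863, 'fy': 264.64883535187863, 'cx': 256.3623715808843, 'cy': 195.8514693409562, 'k1': -0.060369994340239846, 'hand_eye': array([[ 3.17384954e-04, -9.65760391e-01, -2.59435476e-01,
         6.67829783e-02],
       [ 9.99999922e-01,  3.67467287e-04, -1.44546237e-04,
         5.93612929e-04],
       [ 2.34931081e-04, -2.59435409e-01,  9.65760433e-01,
        -1.24031716e-01],
       [ 0.00000000e+00,  0.00000000e+00,  0.00000000e+00,
         1.00000000e+00]])}
top [ 0.284 -0.013  1.348]
top seat 0.77 [186. 183.] [0.5296 0.1596 0.162 ]
top tap_a 0.96 [191. 172.] [0.5613 0.1485 0.162 ]
top tap_a 0.95 [171. 199.] [0.4873 0.2006 0.162 ]
top tap_a 0.84 [179. 198.] [0.4894 0.1798 0.162 ]
top tap_a 0.76 [184. 168.] [0.5703 0.1659 0.162 ]
top tap_b 0.96 [191. 172.] [0.5613 0.1485 0.162 ]
top tap_b 0.95 [171. 199.] [0.4873 0.2006 0.162 ]
top tap_b 0.84 [179. 198.] [0.4894 0.1798 0.162 ]
top tap_b 0.76 [184. 168.] [0.5703 0.1659 0.162 ]
top tap_c 0.96 [191. 172.] [0.5613 0.1485 0.162 ]
top tap_c 0.95 [171. 199.] [0.4873 0.2006 0.162 ]
top tap_c 0.84 [179. 198.] 
[... 2338 characters left out ...]
5 -0.1334  0.    ]
scene hole_a 0.73 [228. 213.] [ 0.4955 -0.0724  0.    ]
scene hole_a 0.6 [210. 195.] [ 0.4096 -0.1286  0.    ]
scene hole_d 0.96 [209. 199.] [ 0.4265 -0.1334  0.    ]
scene hole_d 0.73 [228. 213.] [ 0.4955 -0.0724  0.    ]
scene hole_d 0.6 [210. 195.] [ 0.4096 -0.1286  0.    ]
scene journal_mid 0.71 [135. 216.] [ 0.5288 -0.3672  0.046 ]
scene journal_mid 0.65 [111. 203.] [ 0.4678 -0.4496  0.046 ]
scene journal_mid 0.59 [186. 225.] [ 0.5745 -0.2048  0.046 ]
scene journal_mid 0.55 [228. 216.] [ 0.5463 -0.0744  0.046 ]
scene cap 0.82 [217. 207.] [ 0.4658 -0.1086  0.    ]
scene vblock 0.42 [137. 228.] [ 0.541  -0.3677  0.    ]
scene vice 0.88 [300. 218.] [0.5327 0.1618 0.    ]
```

View pics/top.png

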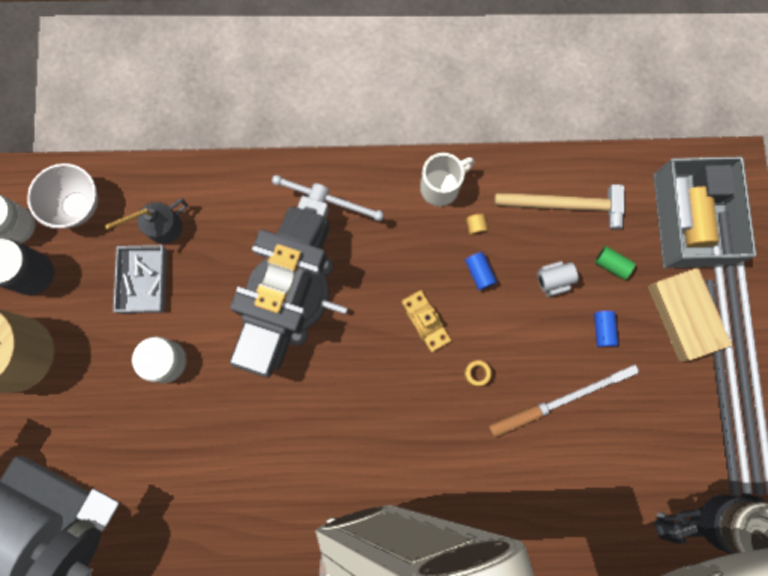

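View pics/scene.png

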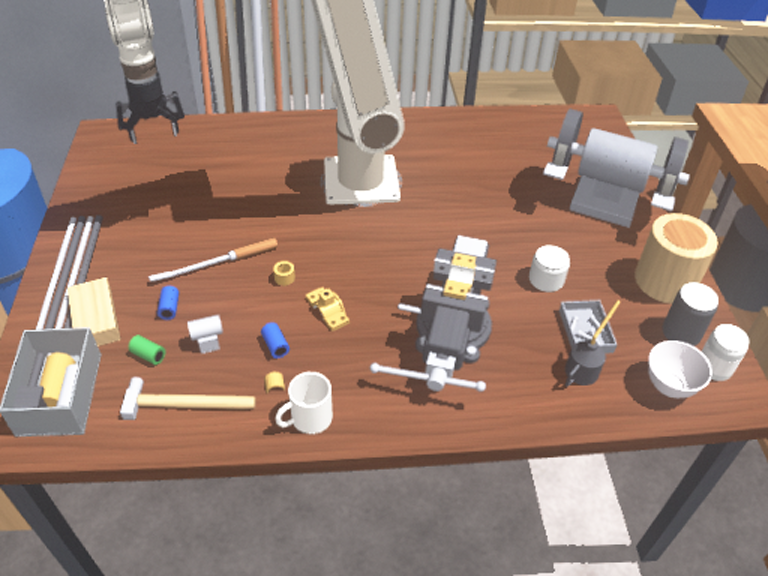

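Steel journal is at top view (372,185) px: grey and lying in the V-block. The blue (321,181)/(404,219) and green (411,175) cylinders are look-alikes. Next come closer wrist views, starting with the journal as confirmation.

```bash
cat >> h.py <<'E'
def view(p,a,tag,pts):
    q=[down(a),down(a+np.pi)]
    js=[robot.ik(p,x) for x in q]; c=np.array(robot.read_state()['joints'])
    i=min([i for i in (0,1) if js[i] is not None],key=lambda i:abs(js[i][5]))
    robot.goto(p,q[i]); robot.sleep(.2); st=robot.read_state(); im,d=robot.camera('wrist')
    M=T('wrist',st); np.savez(tag+'.npz',p=im,d=d,M=M,q=q[i]); print(tag,'TCP',np.round(st['position'],4),'j6',round(st['joints'][5],2))
    for k,z in pts.items():
        for r in robot.tip_of('wrist',k)[:5]: print(k,round(r['conf'],2),np.round(r['location'],1),at_z('wrist',[r['location']],z,M)[0].round(4))
    return im,d,M
E
python3 - <<'E'
from h import *
a,_,_=view([.535,-.365,.24],np.deg2rad(-72),'wj',{'journal_mid':.046,'vblock':0})
b,_,_=view([.465,-.107,.24],np.deg2rad(30),'wc',{'cap_boss':.054,'hole_a':.012,'cap':0})
c,_,_=view([.527,.17,.38],np.deg2rad(-22),'wv',{'seat':.162,'tap_a':.162,'vice':0})
cv2.imwrite('pics/w.png',np.vstack([cv2.resize(np.hstack([a,b]),(800,300)),cv2.resize(np.hstack([c,c]),(800,300))])[...,::-1])
E
```

```text
wj TCP [ 0.5346 -0.3654  0.2401] j6 -0.91
journal_mid 0.93 [348.9 226.1] [ 0.5566 -0.2329  0.046 ]
journal_mid 0.85 [162.5 172.7] [ 0.5625 -0.478   0.046 ]
journal_mid 0.82 [209.7  77. ] [ 0.4394 -0.4521  0.046 ]
journal_mid 0.67 [255.8 183.1] [ 0.5397 -0.3651  0.046 ]
journal_mid 0.56 [415.8  81.5] [ 0.3685 -0.2268  0.046 ]
vblock 0.69 [256.5 175.6] [ 0.5388 -0.3645  0.    ]
wc TCP [ 0.4652 -0.1074  0.2399] j6 0.82
cap_boss 0.59 [254.4 176.1] [ 0.4613 -0.103   0.054 ]
hole_a 0.83 [290.8 164.6] [ 0.4993 -0.0722  0.012 ]
hole_a 0.8 [289.3 183.9] [ 0.5115 -0.0957  0.012 ]
hole_a 0.79 [223.3 179.3] [ 0.4306 -0.135   0.012 ]
hole_a 0.7 [223.9 162.2] [ 0.4203 -0.1141  0.012 ]
cap 0.95 [257.6 166.5] [ 0.4631 -0.0982  0.    ]
wv TCP [0.527  0.1693 0.3798] j6 -0.87
seat 0.88 [255.6 174.5] [0.5282 0.1662 0.162 ]
tap_a 0.8 [288.1 178.4] [0.4905 0.1871 0.162 ]
tap_a 0.73 [221.7 166.2] [0.5649 0.1395 0.162 ]
tap_a 0.66 [223.1 184.2] [0.5729 0.1621 0.162 ]
tap_a 0.6 [291.3 164.1] [0.4801 0.1709 0.162 ]
vice 0.56 [258.7 159.1] [0.5231 0.1684 0.    ]
vice 0.41 [253.5 176.7] [0.5452 0.1962 0.    ]
```

View pics/w.png

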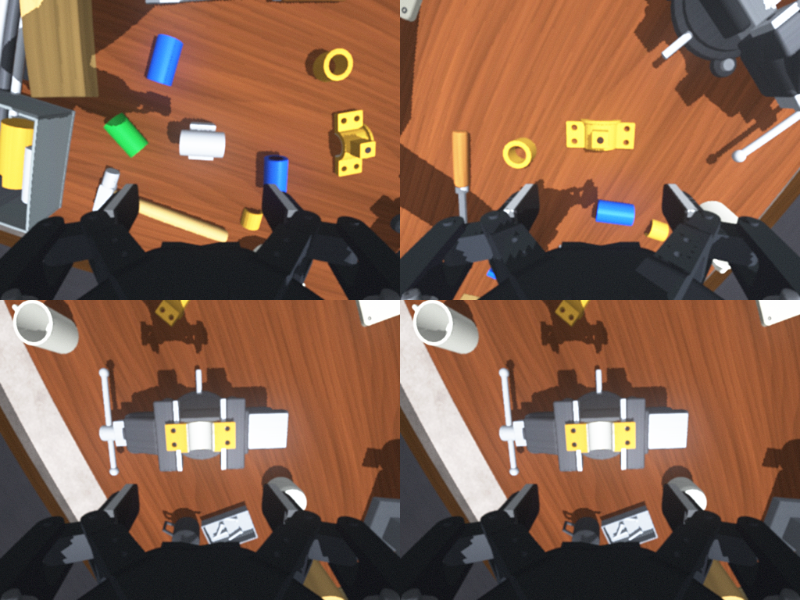

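```bash
python3 - <<'E'
from h import *
f=np.load('wj.npz'); P=cloud('wrist',f['d'],np.ones((384,512),bool),f['M'])
j=P[(np.hypot(P[:,0]-.539,P[:,1]+.365)<.05)&(P[:,2]>.045)]
m=j[:,:2].mean(0); w,v=np.linalg.eigh(np.cov(j[:,:2].T)); ax=v[:,1]; print('j',len(j),m,j[:,2].max(),np.rad2deg(np.arctan2(ax[1],ax[0])))
for e in v.T: s=(j[:,:2]-m)@e; print(s.min(),s.max())
# closer view of the journal
a=np.arctan2(ax[1],ax[0])
f=np.load('wv.npz'); P=cloud('wrist',f['d'],np.ones((384,512),bool),f['M'])
s=P[(np.hypot(P[:,0]-.528,P[:,1]-.166)<.06)]
for lo in np.arange(.13,.17,.005): print(lo.round(3),((s[:,2]>lo)&(s[:,2]<lo+.005)).sum())
c,_,_=view([.527,.168,.30],np.deg2rad(-23),'wv2',{'seat':.162,'tap_a':.162})
b,_,_=view([.464,-.105,.138],np.deg2rad(31),'wc2',{'cap_boss':.054,'hole_a':.012})
k,_,_=view([m[0],m[1],.15],a,'wj2',{'journal_mid':.046})
cv2.imwrite('pics/w2.png',np.vstack([np.hstack([b,c])[:290],np.hstack([k,k])[:290]])[...,::-1][:,:800])
E
```

```text
j 26555 [ 0.52462333 -0.36937583] 0.3254576382570153 107.72401977833293
-0.0371415136171482 0.009564225485453116
-0.05001124066279495 0.04964144283463588
0.13 18
0.135 63
0.14 616
0.145 636
0.15 560
0.155 121
0.16 1818
0.165 0
0.17 0
wv2 TCP [0.5283 0.1684 0.3027] j6 -0.86
seat 0.64 [253.4 188.9] [0.5324 0.1656 0.162 ]
tap_a 0.79 [215.5 203.3] [0.575  0.1644 0.162 ]
tap_a 0.77 [298.4 196.7] [0.4927 0.1915 0.162 ]
tap_a 0.63 [211.6 176.3] [0.5664 0.1369 0.162 ]
tap_a 0.55 [298.4 174.4] [0.4844 0.1695 0.162 ]
wc2 TCP [ 0.4646 -0.1045  0.1383] j6 0.81
cap_boss 0.79 [255.4 202.9] [ 0.4635 -0.1021  0.054 ]
hole_a 0.98 [209.9 198.9] [ 0.4294 -0.1325  0.012 ]
hole_a 0.89 [296.  204.8] [ 0.5053 -0.0938  0.012 ]
hole_a 0.59 [213.7 176.9] [ 0.422  -0.1112  0.012 ]
wj2 TCP [ 0.5249 -0.3687  0.1502] j6 -0.92
journal_mid 0.96 [258.2 217.2] [ 0.5409 -0.3624  0.046 ]
journal_mid 0.89 [132.5 200.1] [ 0.5604 -0.4762  0.046 ]
journal_mid 0.78 [377.4 262. ] [ 0.5498 -0.2374  0.046 ]
journal_mid 0.75 [193.4  73.8] [ 0.4407 -0.4497  0.046 ]
```

View pics/w2.png

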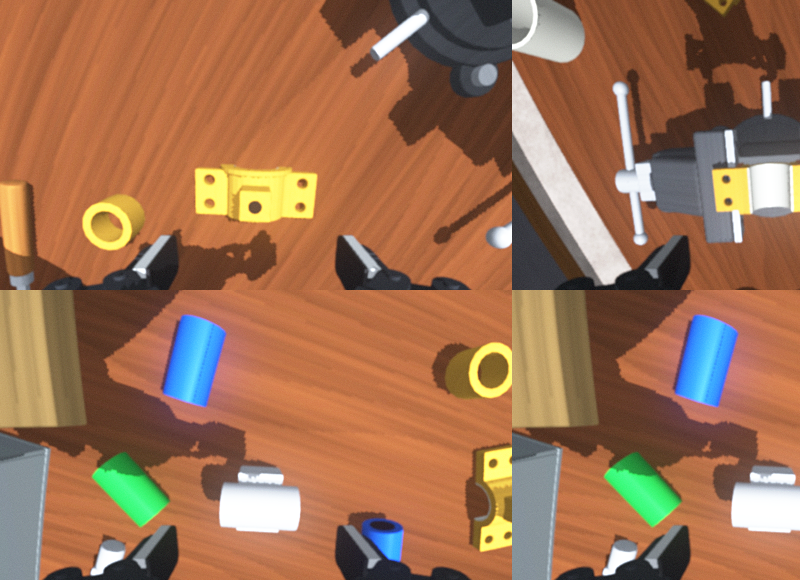

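Journal confirmed: the grey steel cylinder at (260,507) in the lower-left panel, lying in its V-block. The blue (195,360) and green (131,488) ones are decoys. I'll now fit outlines to the journal, cap and vice data I already have.

```bash
cat >> h.py <<'E'
from scipy.optimize import minimize
def plan(tag,z,c,zr,half=.075,res=.0005,gold=True):
    """rectify gold & depth-range mask to the plane z, world grid around c"""
    f=np.load(tag+'.npz') if isinstance(tag,str) else tag; im=f['p']; d=f['d']; M=f['M']
    g=np.arange(-half,half,res); X,Y=np.meshgrid(g,g); W=np.c_[X.ravel()+c[0],Y.ravel()+c[1],np.full(X.size,z)]
    C=(W-M[:3,3])@M[:3,:3]; s=C[:,:2]/C[:,2:]; s=s*(1+robot.calibration('wrist')['k1']*(s**2).sum(1,keepdims=True))
    k=robot.calibration('wrist'); u=(s[:,0]*k['fx']+k['cx']).reshape(X.shape).astype(np.float32); v=(s[:,1]*k['fy']+k['cy']).reshape(X.shape).astype(np.float32)
    I=cv2.remap(im,u,v,cv2.INTER_CUBIC); D=cv2.remap(d,u,v,cv2.INTER_NEAREST)
    H=M[2,3]+((C/C[:,2:])@M[:3,:3].T)[:,2].reshape(X.shape)*D
    hsv=cv2.cvtColor(I,cv2.COLOR_RGB2HSV); m=(H>zr[0])&(H<zr[1])
    if gold: m&=(hsv[...,0]>17)&(hsv[...,0]<35)&(hsv[...,1]>110)
    return X,Y,m,I,H
def ears(x,y,inner,collar):
    e=(abs(x)>inner)&(abs(x)<.058)&(y>-.024)&(y<.020)
    if collar: e|=(abs(x)>inner)&(abs(x)<.035)&(y>=.020)&(y<.024)
    for hx in(.045,-.045):
        for hy in(.010,-.014): e&=np.hypot(x-hx,y-hy)>collar*.0+.0045
    return e
def fit(X,Y,m,a0,inner,collar,sel=None,p0=(0,0)):
    def cost(p):
        c,s=np.cos(p[2]),np.sin(p[2]); x=c*(X-p[0])+s*(Y-p[1]); y=-s*(X-p[0])+c*(Y-p[1])
        E=ears(x,y,inner,collar); w=(abs(x)>inner-.001)
        return (E^(m&w)).sum()/E.sum()
    best=None
    for da in np.deg2rad(np.arange(-6,7,2)):
        r=minimize(cost,[p0[0],p0[1],a0+da],method='Nelder-Mead',options=dict(initial_simplex=np.array([[p0[0],p0[1],a0+da],[p0[0]+.004,p0[1],a0+da],[p0[0],p0[1]+.004,a0+da],[p0[0],p0[1],a0+da+.05]]),xatol=1e-5,fatol=1e-5))
        if best is None or r.fun<best.fun: best=r
    return best
def blobs(X,Y,I,H,c,o,a,hx,hys,rad=.0075):
    g=cv2.cvtColor(I,cv2.COLOR_RGB2GRAY).astype(float); out=[]
    for x in(hx,-hx):
        for y in hys:
            w=np.array([np.cos(a)*x-np.sin(a)*y+o[0],np.sin(a)*x+np.cos(a)*y+o[1]])
            R_=np.hypot(X-w[0],Y-w[1])<rad; t=np.percentile(g[R_],90); k=np.clip(t*.75-g,0,None)*R_
            out.append([ (X*k).sum()/k.sum()-w[0],(Y*k).sum()/k.sum()-w[1]])
    return np.array(out)
E
python3 - <<'E'
from h import *
f=np.load('wj2.npz'); P=cloud('wrist',f['d'],np.ones((384,512),bool),f['M'])
j=P[(np.hypot(P[:,0]-.540,P[:,1]+.363)<.05)&(P[:,2]>.048)&(P[:,2]<.075)]
(r,sz,an)=cv2.minAreaRect(j[:,:2].astype(np.float32)*1000); print('journal',len(j),r,sz,an,np.percentile(j[:,2],[1,50,99]))
vis=[]
for tag,z,c,zr,a0,inn,col in [('wv2',.162,(.530,.1675),(.156,.168),np.deg2rad(-20),.0208,1),('wc2',.012,(.464,-.104),(.007,.017),np.deg2rad(29),.031,0)]:
    X,Y,m,I,H=plan(tag,z,c,zr); print(tag,np.median(H[m]).round(4),m.sum())
    for aa in (a0,a0+np.pi):
        r=fit(X,Y,m,aa,inn,col); print(r.fun.round(4),(r.x[:2]+c).round(4),np.rad2deg(r.x[2]).round(2))
        print(blobs(X,Y,I,H,c,r.x[:2],r.x[2],.045,(.010,-.014)).round(4).tolist())
    I=I.copy(); I[m]=I[m]//2+[0,0,100]; vis.append(I)
cv2.imwrite('pics/plan.png',np.hstack(vis)[...,::-1])
E
```

```text
journal 3341 (538.1339721679688, -362.283935546875) (38.98638916015625, 66.32421112060547) 14.835466384887695 [0.04927259 0.06410929 0.06743782]
wv2 0.1624 11679
0.138 [0.5278 0.1676] -20.05
[[0.0003, 0.001], [0.0004, 0.0011], [0.0001, 0.0009], [0.0002, 0.0009]]
0.1844 [0.5266 0.164 ] 160.05
[[0.0001, 0.0007], [0.0, 0.0007], [0.0002, 0.0008], [0.0002, 0.0007]]
wc2 0.0126 10589
0.1298 [ 0.4631 -0.1024] 28.43
[[0.0002, 0.0005], [0.0005, 0.0006], [0.0003, 0.0005], [0.0002, 0.0007]]
0.1294 [ 0.465  -0.1059] 208.41
[[0.0003, 0.0007], [0.0003, 0.0005], [0.0005, 0.0006], [0.0002, 0.0005]]
```

View pics/plan.png

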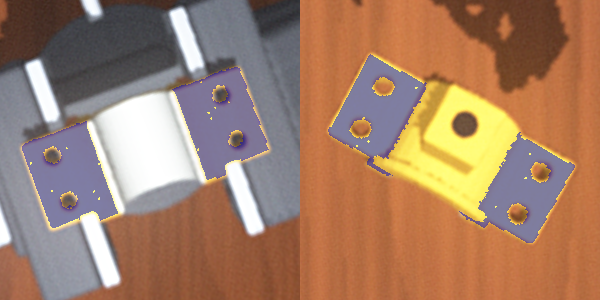

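Fits are tight: the vice is at yaw −20°, with its collar at +y (screw on the +x side). The cap is at yaw 28.4°, with its collar at lower left in the plan (fragments at (380,165) and (475,218)). Grasping the journal next.

```bash
cat >> h.py <<'E'
def best_q(p,a):
    q=[down(a),down(a+np.pi)]; js=[robot.ik(p,x) for x in q]
    return q[min([i for i in (0,1) if js[i] is not None],key=lambda i:abs(js[i][5]))]
E
python3 - <<'E'
from h import *
from scipy.optimize import least_squares
f=np.load('wj2.npz'); P=cloud('wrist',f['d'],np.ones((384,512),bool),f['M'])
j=P[(np.hypot(P[:,0]-.5385,P[:,1]+.3623)<.031)&(P[:,2]>.052)&(P[:,2]<.072)]
def res(p): # cx,cy,angle,z
    n=np.array([-np.sin(p[2]),np.cos(p[2])]); t=(j[:,:2]-p[:2])@n; return np.hypot(t,j[:,2]-p[3])-.02
r=least_squares(lambda p:res([*p,.046]),[.5385,-.3623,np.deg2rad(105)],loss='soft_l1',f_scale=.001)
print(r.x[:2],np.rad2deg(r.x[2]),abs(r.fun).mean(),len(j))
a=r.x[2]; u=np.array([np.cos(a),np.sin(a)]); k=P[(np.hypot(P[:,0]-.5385,P[:,1]+.3623)<.05)&(P[:,2]>.05)&(P[:,2]<.075)]
s=k[:,:2]@u; lo,hi=np.percentile(s,[.5,99.5]); print('len',hi-lo)
n=np.array([-u[1],u[0]]); c=u*(lo+hi)/2+n*(r.x[:2]@n); print('centre',c)
np.save('j.npy',[*c,a])
q=best_q([*c,.15],a); robot.move_gripper(1.0)
robot.goto([*c,.12],q); print('touch',robot.line_to([*c,.041],v=.08,max_force=15), robot.read_state()['position'])
robot.move_gripper(0.0,f_grip=40); s=robot.read_state(); print(s['gripper_width'],s['force'],s['t'])
robot.line_to([*c,.12],v=.06); s=robot.read_state(); print(s['gripper_width'],s['force'],s['position'],s['joints'])
E
```

```text
[ 0.50818536 -0.24424821] 104.52083042320164 0.0006084938561611162 2809
len 0.06554078493559123
centre [ 0.53873287 -0.36218976]
touch False [ 0.53923746 -0.36253459  0.04171977]
0.7744270462178471 [0.16112229 0.94211168 4.12498098] 13.9667
0.7632111944336586 [-0.04228281  0.33247898 -4.72125493] [ 0.5384174  -0.36199306  0.11937231] [-5.91900077e-01  6.11860666e-01  2.27805584e-01  1.18787992e+00
 -2.65465144e-05 -8.45362483e-01]
```

```bash
python3 - <<'E'
from h import *
a=np.deg2rad(69.95); c=np.array([.5278,.1676])
j=np.load('j.npy')
robot.line_to([j[0],j[1],.27],v=.2)
q=best_q([*c,.28],a); robot.goto([*c,.27],q); s=robot.read_state(); print(s['position'],s['joints'][5],s['t'])
print(robot.line_to([*c,.172],v=.08,max_force=6)); robot.sleep(.2)
s=robot.read_state(); print(s['position'],s['force'])
print(robot.line_to([*c,.154],v=.015,max_force=3)); s=robot.read_state(); print(s['position'],s['force'],s['torque'],s['t'])
E
```

```text
[0.52811561 0.16688672 0.26987158] 0.6571903793776249 18.25
False
[0.52807335 0.16767733 0.17244848] [-0.02319131  1.08832008 -3.66390524]
True
[0.52768569 0.16757947 0.15695127] [-0.05365689  0.43598541  5.44278584] [ 0.08440434 -0.00372093  0.04476901] 20.75
```

Contact came at TCP z=0.1570, where 0.1567 was expected, so the journal is home. Releasing, backing off and checking.

```bash
python3 - <<'E'
from h import *
c=np.array([.5278,.1676])
robot.move_gripper(0.92); robot.line_to([*c,.29],v=.12)
im,d,M=view([*c,.302],np.deg2rad(-20.05),'wv3',{'journal_mid':.161})
f=np.load('wv3.npz'); P=cloud('wrist',d,np.ones((384,512),bool),M)
a=np.deg2rad(-20.05); x=np.array([np.cos(a),np.sin(a)]); y=np.array([-x[1],x[0]])
k=P[(np.hypot(*(P[:,:2]-c).T)<.05)&(P[:,2]>.166)&(P[:,2]<.19)]; X=(k[:,:2]-c)@x; Yv=(k[:,:2]-c)@y
print(len(k),'y ext',np.percentile(Yv,[.5,99.5]),'ztop',np.percentile(k[:,2],99),'x ext',np.percentile(X,[1,99]))
t=np.polyfit(Yv,X,1); print('axis slope',t)
Xg,Yg,m,I,H=plan('wv3',.162,c,(.156,.168)); r=fit(Xg,Yg,m,a,.0208,1); print(r.fun,(r.x[:2]+c).round(4),np.rad2deg(r.x[2]))
print(robot.read_state()['t']); 
cv2.imwrite('pics/v3.png',np.hstack([cv2.resize(I,(400,400)),im[60:340,100:400].repeat(1,0)[:,:300].copy() if 0 else cv2.resize(im[60:340,100:400],(400,400))])[...,::-1])
E
```

```text
wv3 TCP [0.5278 0.1676 0.3019] j6 -0.91
journal_mid 0.84 [255.9 192.9] [0.5304 0.1696 0.161 ]
2589 y ext [-0.03339661  0.0325703 ] ztop 0.18244493074938278 x ext [-0.01899703  0.01882535]
axis slope [ 5.60262303e-03 -1.60173735e-05]
0.13417842621382445 [0.5279 0.1676] -19.98435329215123
24.0083
```

View pics/v3.png

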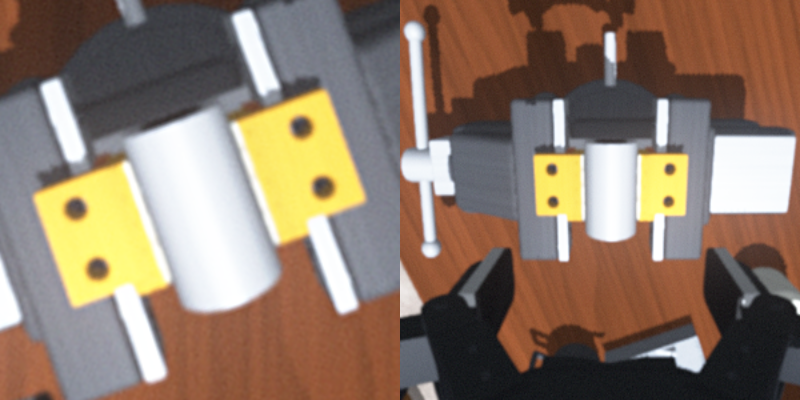

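Journal is home and centred to about 0.4 mm. Next I view the vice once with the wrist turned half round, which cancels hand-eye bias, and then grasp the cap.

```bash
python3 - <<'E'
from h import *
c=np.array([.5278,.1676]); a=np.deg2rad(-20)
for pi in (0,np.pi):
    print([ (None if (j:=robot.ik(p,down(b+pi))) is None else round(j[5],2)) for p,b in (([*c,.302],a),([.4641,-.1042,.047],np.deg2rad(28.4)),([*c,.22],a))])
q0=np.load('wv3.npz')['q']; q=down(a) if abs(np.dot(q0,down(a)))<.7 else down(a+np.pi)
robot.goto([*c,.302],q); robot.sleep(.2); st=robot.read_state(); im,d=robot.camera('wrist'); np.savez('wv4.npz',p=im,d=d,M=T('wrist',st),q=q)
Xg,Yg,m,I,H=plan('wv4',.162,c,(.156,.168)); r=fit(Xg,Yg,m,a,.0208,1); print(r.fun,(r.x[:2]+c).round(4),np.rad2deg(r.x[2]),'180:',fit(Xg,Yg,m,a+np.pi,.0208,1).fun,st['position'],st['joints'][5],st['t'])
for t in('wv3','wv4'):
    Xg,Yg,m,I,H=plan(t,.162,c,(.156,.168)); print(blobs(Xg,Yg,I,H,c,r.x[:2],r.x[2],.045,(.010,-.014)).mean(0).round(4))
E
```

```text
[np.float64(2.23), np.float64(0.85), np.float64(2.23)]
[np.float64(-0.91), np.float64(-2.29), np.float64(-0.91)]
0.1464368366451201 [0.5285 0.1691] -19.80895165395664 180: 0.18867171918627842 [0.52779588 0.16761804 0.30200547] 2.22723940232848 26.8583
[-0.0004 -0.0006]
[-0.0001  0.0004]
```

```bash
python3 - <<'E'
from h import *
a=np.deg2rad(28.43); b=np.array([.4644,-.1048]); q=down(a)
robot.move_gripper(1.0); robot.goto([*b,.15],q)
print('touch',robot.line_to([*b,.047],v=.1,max_force=12)); s=robot.read_state(); print(s['position'],s['force'])
robot.move_gripper(0.0,f_grip=80); s=robot.read_state(); print(s['gripper_width'],s['force'],s['position'],s['t'])
robot.line_to([*b,.137],v=.08); robot.sleep(.3); s=robot.read_state(); print(s['gripper_width'],s['force'],s['torque'],s['position'])
im,d=robot.camera('wrist'); np.savez('wh.npz',p=im,d=d,M=T('wrist',s),q=q); save('hand',im)
o=b+.002*np.array([-np.sin(a),np.cos(a)])
for dz in (.09,):
    X,Y,m,I,H=plan('wh',.012+dz,o,(.007+dz,.017+dz)); r=fit(X,Y,m,a,.031,0); print(m.sum(),np.median(H[m]),r.fun,r.x[:2].round(4),np.rad2deg(r.x[2]),blobs(X,Y,I,H,o,r.x[:2],r.x[2],.045,(.010,-.014)).mean(0))
    x=np.c_[X[m],Y[m],H[m]]; A=np.c_[(x[:,:2]-r.x[:2])@R.from_euler('z',r.x[2]).as_matrix()[:2,:2],np.ones(len(x))]; 
    k=abs(x[:,2]-np.median(x[:,2]))<.003; print('tilt x,y deg, z',np.rad2deg(np.linalg.lstsq(A[k],x[k,2],rcond=None)[0][:2]))
E
```

```text
touch False
[ 0.4650156  -0.10488164  0.04757026] [ 0.84270568 -0.59600355  0.48022104]
0.2906815694727382 [-1.17808638 -0.40633769  3.81547664] [ 0.46454995 -0.10503738  0.0474501 ] 30.15
0.2848265749572419 [-0.00595826  1.03524132 -5.75556018] [ 0.00811318 -0.0097907  -0.02486314] [ 0.4642306  -0.10475111  0.13672637]
9267 0.10188784953000077 0.16061748762667924 [0.0001 0.0017] 28.457584889791065 [0.00108673 0.00026208]
tilt x,y deg, z [-0.09716325  0.17400853]
```

View pics/hand.png

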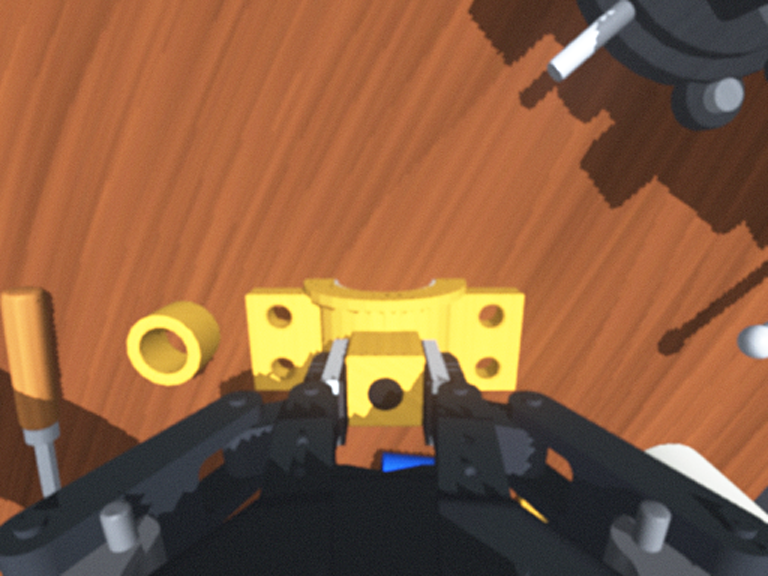

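Cap is held level with its collar at tool +x. For exact alignment I'll hover beside the bore, so one wrist picture shows both the cap ears and the lower half and the camera bias cancels.

```bash
python3 - <<'E'
from h import *
s0=np.array([.5282,.1686]); av=np.deg2rad(-19.9); y=np.array([-np.sin(av),np.cos(av)]); q=down(av)
robot.line_to([.4644,-.1048,.27],v=.2)
t=s0-.002*y-.080*y
robot.goto([*t,.28],q); robot.line_to([*t,.245],v=.1); robot.sleep(.4)
s=robot.read_state(); im,d=robot.camera('wrist'); M=T('wrist',s); np.savez('wb.npz',p=im,d=d,M=M,q=q); save('both',im)
tcp=np.array(s['position']); print(tcp,s['joints'],s['t'],s['gripper_width'])
zc=tcp[2]-.0474+.012; o=tcp[:2]+.002*y
out=[]
for z,c,inn,col in((.162,s0,.0208,1),(.162,s0,.030,1),(zc,o,.031,0),(zc,o,.038,0)):
    X,Y,m,I,H=plan('wb',z,c,(z-.005,z+.005)); r=fit(X,Y,m,av,inn,col); b=blobs(X,Y,I,H,c,r.x[:2],r.x[2],.045,(.010,-.014))
    rot=lambda v:np.round(np.array(v)@np.array([[np.cos(av),-np.sin(av)],[np.sin(av),np.cos(av)]])*1000,2)
    print(m.sum(),np.median(H[m]).round(4),round(r.fun,3),'local mm',rot(r.x[:2]),np.rad2deg(r.x[2]).round(2),'blobs',rot(b).tolist()); out.append(cv2.resize(I,(400,400)))
cv2.imwrite('pics/both2.png',np.hstack([out[0],out[3]])[...,::-1])
E
```

```text
[0.50047587 0.09157024 0.24540556] [1.80950221e-01 2.59543546e-01 1.71704681e-02 1.32763585e+00
 2.58873240e-05 2.09894699e+00] 34.6333 0.286559567767952
11747 0.1625 0.115 local mm [-0.02 -0.39] -19.94 blobs [[-0.13, 0.65], [-0.1, 0.93], [-0.0, 0.45], [-0.1, 0.74]]
11747 0.1625 0.094 local mm [-0.03 -0.4 ] -19.97 blobs [[-0.12, 0.69], [-0.09, 0.96], [0.0, 0.45], [-0.09, 0.73]]
9321 0.2106 0.158 local mm [1.38 2.33] -19.94 blobs [[-0.14, -0.15], [-0.08, -0.05], [-0.42, -0.6], [-0.55, -0.5]]
9321 0.2106 0.148 local mm [1.44 2.21] -19.8 blobs [[-0.17, -0.15], [-0.17, -0.04], [-0.46, -0.36], [-0.64, -0.27]]
```

View pics/both.png

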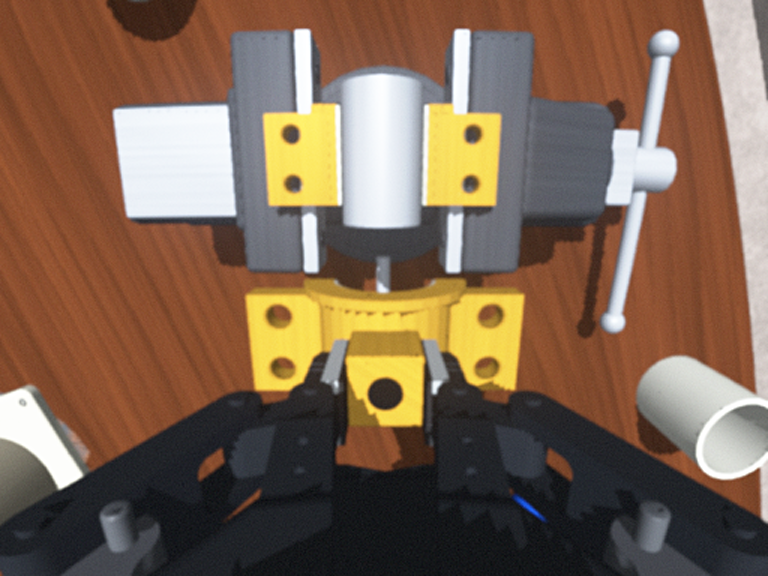

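View pics/both2.png

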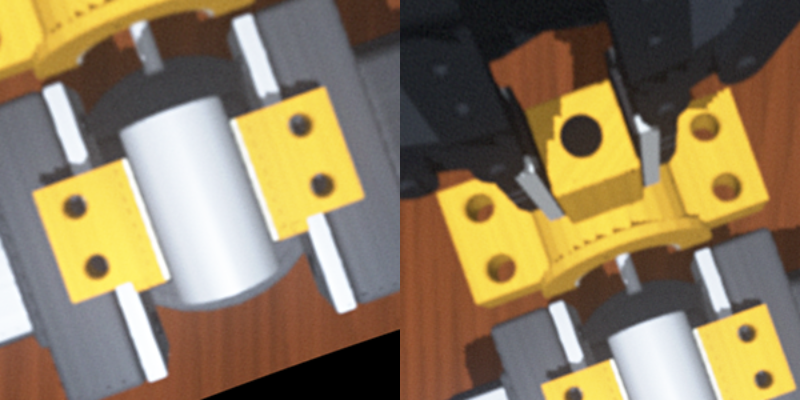

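```bash
python3 - <<'E'
from h import *
S=[]
for _ in range(6):
    s=robot.read_state(); S.append([*s['position'],*R.from_matrix(Rq(s['tool_rot']).as_matrix()@Rq(down(np.deg2rad(-19.9))).as_matrix().T).as_rotvec()]); robot.sleep(.04)
S=np.array(S); print(S.mean(0).round(5),S.std(0).round(5)); print(s['t'])
# earlier views: reported tool axes
for t in('wv2','wc2','wv3','wv4','wh','wb'):
    f=np.load(t+'.npz'); hc=np.array(robot.calibration('wrist')['hand_eye']); W=f['M']@np.linalg.inv(hc); Q=Rq(down(0)).as_matrix()
    e=R.from_matrix(W[:3,:3]@Rq(f['q']).as_matrix().T).as_rotvec(degrees=True); print(t,W[:3,3].round(4),'rot err deg',e.round(2))
# corner-based estimate: edge-lines of ears in plan, cap and seat, x mid only from outer edges
av=np.deg2rad(-19.9)
c,s_=np.cos(av),np.sin(av)
for t,z,o in(('wb',.162,(.5282,.1686)),('wv3',.162,(.5282,.1686)),('wv4',.162,(.5282,.1686)),('wb',.2100,(.50048-.0+.00068,.09157+.00188))):
    X,Y,m,I,H=plan(t,z,o,(z-.006,z+.006)); x=c*X+s_*Y; y=-s_*X+c*Y
    prof=lambda sel,v,b:np.array([ (m&sel&(abs(v-k)<.00026)).sum() for k in b])
    b=np.arange(-.066,.066,.0005); P=prof((y>-.008)&(y<.006),x,b).astype(float); h=np.median(P[P>5])/2
    lo=b[np.argmax(P>h)]; hi=b[len(b)-1-np.argmax(P[::-1]>h)]
    Py=prof((abs(x)>.051)&(abs(x)<.055),y,np.arange(-.035,.035,.0005)).astype(float); by=np.arange(-.035,.035,.0005); hy=np.median(Py[Py>2])/2
    print(t,'x edges',lo.round(4),hi.round(4),'mid',(lo+hi)/2,'y edges',by[np.argmax(Py>hy)].round(4),by[len(by)-1-np.argmax(Py[::-1]>hy)].round(4),'expect -24..20')
E
```

```text
[ 5.0033e-01  9.1550e-02  2.4513e-01  4.0000e-05 -2.3000e-04  1.2000e-04] [5.0e-05 1.0e-05 9.0e-05 3.0e-05 1.9e-04 3.0e-05]
34.8917
wv2 [0.531  0.1679 0.3028] rot err deg [ 0.12 -0.28  0.  ]
wc2 [ 0.4649 -0.1057  0.1383] rot err deg [ 0.   -0.06  0.08]
wv3 [0.5305 0.1671 0.3019] rot err deg [ 0.03  0.01 -0.01]
wv4 [0.5278 0.1676 0.302 ] rot err deg [0.   0.   0.01]
wh [ 0.4645 -0.1058  0.1367] rot err deg [ 0.01  0.02 -0.  ]
wb [0.5005 0.0916 0.2454] rot err deg [ 0.01 -0.04  0.01]
wb x edges -0.058 0.058 mid 5.551115123125783e-17 y edges -0.024 0.0195 expect -24..20
wv3 x edges -0.058 0.058 mid 5.551115123125783e-17 y edges -0.025 0.019 expect -24..20
wv4 x edges -0.058 0.058 mid 5.551115123125783e-17 y edges -0.024 0.021 expect -24..20
wb x edges -0.0565 0.059 mid 0.0012500000000000566 y edges -0.023 0.0225 expect -24..20
```

```bash
python3 - <<'E'
from h import *
for _ in range(3):
    H=np.array(robot.calibration('wrist')['hand_eye']); print(H[:3,3].round(5),R.from_matrix(H[:3,:3]).as_rotvec().round(5))
for t,p in(('wv2',(.5283,.1684,.3027)),('wc2',(.4646,-.1045,.1383)),('wv3',(.5278,.1676,.3019)),('wh',(.46423,-.10475,.13673)),('wb',(.50048,.09157,.2454))):
    f=np.load(t+'.npz'); Rt=Rq(f['q']).as_matrix(); print(t,(Rt.T@(f['M'][:3,3]-p)).round(5),R.from_matrix(Rt.T@f['M'][:3,:3]).as_rotvec().round(5))
E
```

```text
[ 0.06575  0.00136 -0.12403] [-0.20584 -0.2059   1.56065]
[ 0.06575  0.00136 -0.12403] [-0.20584 -0.2059   1.56065]
[ 0.06575  0.00136 -0.12403] [-0.20584 -0.2059   1.56065]
wv2 [ 0.06562 -0.00087 -0.12383] [-0.20594 -0.21165  1.55985]
wc2 [ 0.06467  0.0008  -0.12402] [-0.20697 -0.20543  1.55935]
wv3 [ 0.06531 -0.00135 -0.12405] [-0.20638 -0.20604  1.56089]
wh [ 0.06461  0.00113 -0.12405] [-0.20534 -0.20579  1.56065]
wb [ 0.0657   0.00127 -0.12406] [-0.20604 -0.20504  1.56065]
```

The calibration carries a world-fixed offset e≈(+1.3,−0.3) mm between camera and arm. It explains the apparent 1.3 mm cap offset, and comparing the two parts in one picture cancels it. Before the final move I'll refine the cap's y on the far edges, since the ear side faces bias the near ones.

```bash
python3 - <<'E'
from h import *
av=np.deg2rad(-19.9); c,s=np.cos(av),np.sin(av)
for name,z,o in(('seat',.162,(.5282,.1686)),('cap',.2099,(.50048+.00068,.09157+.00188))):
    X,Y,m,I,H=plan('wb',z,o,(z-.006,z+.006),res=.00025)
    # resample into part axes
    g=np.arange(-.066,.066,.00025); xx,yy=np.meshgrid(g,np.arange(-.032,.032,.00025))
    wx=c*xx-s*yy; wy=s*xx+c*yy
    J=cv2.remap(I,((wx+.075)/.00025).astype(np.float32),((wy+.075)/.00025).astype(np.float32),cv2.INTER_LINEAR).astype(float)
    gold=J[...,0]-J[...,2]; gold=cv2.GaussianBlur(gold,(5,5),0); yv=yy[:,0]
    for sx in(1,-1):
        for x0,x1 in((.0505,.0530),(.053,.0555)):
            k=(sx*g>x0)&(sx*g<x1); p=gold[:,k].mean(1); G=np.gradient(p); n=abs(yv+.022)<.006; q=abs(yv-.020)<.006
            print(name,sx,x0,'far edge',(yv[n][G[n].argmax()]*1000).round(2),'near',(yv[q][G[q].argmin()]*1000).round(2))
    cv2.imwrite(f'pics/p_{name}.png',J[...,::-1])
a=cv2.imread('pics/p_seat.png');b=cv2.imread('pics/p_cap.png'); cv2.imwrite('pics/pp.png',np.vstack([a,b]))
E
```

```text
seat 1 0.0505 far edge -24.75 near 20.25
seat 1 0.053 far edge -24.75 near 20.25
seat -1 0.0505 far edge -24.75 near 20.5
seat -1 0.053 far edge -24.75 near 20.5
cap 1 0.0505 far edge -20.75 near 21.25
cap 1 0.053 far edge -22.5 near 21.25
cap -1 0.0505 far edge -24.0 near 21.25
cap -1 0.053 far edge -24.0 near 21.0[ WARN:0@0.492] global loadsave.cpp:1063 imwrite_ Unsupported depth image for selected encoder is fallbacked to CV_8U.
```

View pics/pp.png

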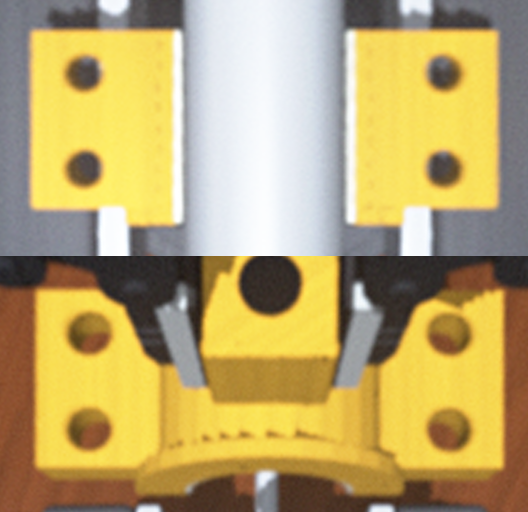

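Clear view: the lower half's collar protrudes at +y (bottom), and so does the cap's. The seat's holes sit at 0.0 and the cap is at (+1.27,+0.9) mm relative to the TCP's nominal. Moving over and down to the 10 mm hold.

```bash
python3 - <<'E'
from h import *
av=np.deg2rad(-19.9); x=np.array([np.cos(av),np.sin(av)]); y=np.array([-x[1],x[0]])
s0=np.array([.5282,.1686]); t=s0-.00127*x-.00295*y
robot.line_to([*t,.25],v=.1); print(robot.line_to([*t,.2194],v=.03,max_force=8)); robot.sleep(.5)
g=np.array([*t,.2194])
P=np.mean([robot.read_state()['position'] for _ in range(1)],0); e=g-P; print('err mm',(e*1000).round(2))
if np.abs(e).max()>2e-4:
    robot.line_to(g+e,v=.02); robot.sleep(.5); print('err mm',((g-np.array(robot.read_state()['position']))*1000).round(2))
s=robot.read_state(); print(s['force'],s['torque'],s['gripper_width'],s['t'],np.abs(s['joint_vel']).max())
im,d=robot.camera('wrist'); M=T('wrist',s); np.savez('wf.npz',p=im,d=d,M=M,q=down(av))
X,Y,m,I,H=plan('wf',.184,s0,(.178,.190),res=.00025)
g2,yy=np.meshgrid(np.arange(-.066,.066,.00025),np.arange(-.032,.045,.00025)); c,s_=x
J=cv2.remap(I,((c*g2-s_*yy+.075)/.00025).astype(np.float32),((s_*g2+c*yy+.075)/.00025).astype(np.float32),cv2.INTER_LINEAR)
k=cv2.resize(robot.camera('scene')[0][140:240,250:360],(528,480),interpolation=cv2.INTER_CUBIC)
hh=min(J.shape[0],308); out=np.vstack([J[:hh],cv2.resize(k,(318*1,290)).copy() if 0 else np.pad(cv2.resize(k,(319,290)),((0,0),(0,J.shape[1]-319),(0,0)))]); cv2.imwrite('pics/final.png',out[...,::-1])
E
```

```text
False
err mm [-0.01 -0.01 -0.03]
[ 0.59172137 -0.34301546 -5.56203707] [-0.0209684   0.00981192 -0.02717273] 0.287031096246648 37.5417 0.0012536256269897802
```

View pics/final.png

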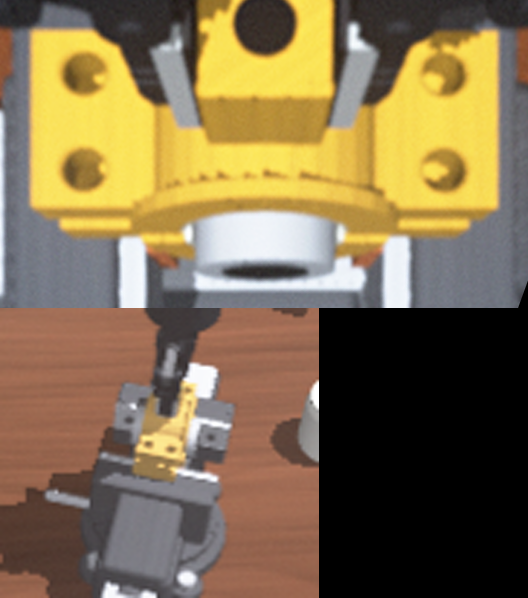

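Cap holes at (84,73), (444,73), (84,169) and (444,169) match the taps measured earlier ((84,72), (444,72), (84,168), (444,168)) to within 1 px = 0.25 mm. Collar is over collar, and the wrist carries only the cap's weight. Handing in.

```bash
python3 -c "
from h import *
print(robot.sign_off(), robot.read_state()['t'])"
```

```text
the job is handed in; nothing more can be done
the job is handed in; nothing more can be done
```

The journal is in the lower half and released. The cap is held level about 10 mm above the joint face, collar over collar, and I signed off at about 37.6 s. No verdict is reported at sign-off.

**Journal:** I gripped it across its flat ends and lowered it until it touched at the expected height (within 0.3 mm). A check afterwards showed it about 0.4 mm off centre along the bore, with its axis true to about 0.3°.

**Cap:** In the last wrist picture the four cap holes lie over the tap positions I measured earlier, to about 0.25–0.5 mm. The arm was within 0.03 mm of its target, and the wrist force equalled the cap's weight, so it touches nothing. Tilt was at most 0.2°, measured just after lifting.

**Checks that disagreed:**
- **Camera offset:** The cameras and the arm differ by a fixed 1.3 mm or so. I got around this by measuring the cap and the lower half in one picture.
- **Cap position along the bore:** Outline fits and edge or hole readings differed by up to about 1 mm, because the ears' side faces and the fingers spoil the outline. I used the edges and holes.

I did not inspect the other things on the bench at the end. No unexpected contact showed in the forces.

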